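Unlock the pantry strongbox

TASK

Open the lock of the grey strongbox: push the sprung lever on its lid away from the robot to its stop, which slides the shutter off the keyhole, and let it spring all the way back. Then take the brass key from its wooden stand, push it fully home in the keyhole past the sticky pins (wiggle it if it sticks), and turn it a quarter turn clockwise as seen from above. The lock is sprung: finish while still gripping the key and holding it turned, and leave the other things on the shelf where they stand.

Things in the scene. Friction and masses are not known exactly. Their poses are not given: they have to be found in the camera images.
- strongbox: grey steel strongbox, 170 (x) x 260 (y) x 75 mm high, fixed to the shelf; origin under its centre, x points away from its front (roughly away from the robot), y to its left. Its top plate is 8 mm thick. The lever is on the left (+y) part of the top, the keyhole on the right (-y) part
- lever (a joint): sprung flat steel lever on the strongbox's top, turning about an upright pivot at x 0, y +35 mm in the box's frame; top of the bar 22 mm above the box top. 0 = at rest, 0.8 rad = at its stop; grows as the handle is pushed along the box's +x. The spring needs about 2 N at the handle at first and 6 N at the stop, and brings it back when let go
- lever_handle (a point): middle of the lever's upright black handle: a round post 18 mm across, from 22 to 70 mm above the box top (this point is 46 mm above it), 70 mm from the pivot. In the box's frame it swings from x -27, y +100 mm (rest) through x 0, y +105 mm to x +27, y +100 mm (stop); nothing else stands within 60 mm of it at its height
- shutter (a joint): steel shutter plate (28 x 36 mm, on the box top) over the keyhole; 0 = closed, grows in m as it slides along the box's -x. The lever's inner end pushes it to about 0.033, clear of the keyhole, and it stays there when the lever springs back
- keyhole (a point): middle of the keyhole's mouth, on the strongbox's top face, at x 0, y -65 mm in the box's frame; axes as the box. The slot is upright, 17 mm long along the box's y and 8 mm wide along its x, of the same size all the way down. Two sprung, sticky pins in it need about 5 to 10 N of push at 15 to 36 mm of key depth
- plug (a joint): the lock's inner cylinder, turned by the key: 0 = rest (slot in line with the keyhole), 1.4 rad = its stop, growing clockwise seen from above. With its play the key turns 0.2 to 0.3 rad more than the plug: a quarter turn of the key brings the plug almost to its stop. A spring of 0.05 N m (rest) to 0.13 N m (stop) turns it back. It can turn only with the key fully home
- key_bow (a point): middle of the flat grip (bow) of the loose brass key: 8 mm thick along its x, 30 mm wide along its y, 36 mm high along its z (upright). A round collar, 22 mm across, has its underside 30 mm below this point. Fully home, the collar rests on the strongbox's top, this point 30 mm above the keyhole. At the start the key hangs upright by its collar in the stand
- key_stand: wooden block, 70 x 70 x 44 mm high, fixed, with a slot like the keyhole (17 mm along its y) right through its middle; origin under its centre
- spinner: closed salad spinner, white tub and grey lid with a crank, 248 mm across and 205 mm high; origin under its centre; leave it alone
- reamer: wooden citrus reamer lying down, 148 mm long, 46 mm thick; origin under the end of its handle, x along it to the ribbed head; leave it alone
- spice_jar: small glass spice jar with a steel cap, 48 mm across, 75 mm high; origin under its centre; leave it alone
- mug: white mug, 76 mm across, 85 mm high; origin under its centre; leave it alone
- key: the same brass key; origin at the tip of its blade, 70 mm below the middle of the bow, z up along the key. Under the collar a 5 mm square neck, 14 mm long, then the flat blade, 26 mm long, 14 mm along y, 5 mm along x, tapered over the last 9 mm. Between collar and bow a shank 10 mm across. Same shape after a half turn

How it is judged:
By the outcome, as a careful person would: the job done as asked, in the order asked, and still so for the second after the job is handed in, while the arm keeps its last pose, push and grip.
It also fails if it takes over 66 s, if anything falls off the work surface, if the arm or the gripper's body presses on something with over 40 N, if the wrist force passes 120 N, or if a joint passes its speed limit or range.

ROBOT

A 6-joint arm with a two-finger parallel gripper is mounted at the origin on the work surface. World frame = base frame: x ahead of the robot, y to its left, z up, the work surface at z = 0. Lengths are in m, angles in degrees, forces in N, time in s.
With the tool pointing down it reaches from about 0.4 to 0.825 m from the base axis. Payload 7 kg.
Tool frame: the origin (TCP) lies at the very end of the fingers, on their centre line; the grasp point (between the pads) lies 19 mm behind it; z points along the fingers, y is the direction in which the jaws open and shut (so a half turn about z gives the same grasp; the last joint's range is limited). The gripper opens to 88 mm and grips with 3 to 60 N. Pads are 19 mm wide; open, the fingers measure 130 mm over their backs; the gripper's body (78 mm by 193 mm) begins 47 mm behind the grasp point.
Start: joints at [-46.633, 20.546, 0.682, 0, -70.136, -16.507], TCP at [0.305, -0.602, 0.227] pointing down, gripper open.
Joint ranges: [-176.03, 176.03], [-82.01, 121.73], [-58.28, 71.71], [-173.87, 95.51], [-174.79, -0.11], [-173.66, 173.66]. Speed limits (degrees/s): [136.94, 136.94, 172.46, 180, 180, 180].

INTERFACE

Orientations are given as [roll, pitch, yaw] about the fixed x, y, z axes, in that order (R = Rz(yaw) Ry(pitch) Rx(roll)).
In Python, from plant import ctrl gives the robot as it stands.
- The arm moves only by the tool move_arm, never from a script. Its argument "increments" is a list of rows, each a list of 2 entries, a list of its own where there are three numbers: the shift along the world's x, y, z in mm, then the turn about the world's z in rad. A call has exactly 8 rows; each row shifts and turns the pose as measured when the row begins; what a row does not reach is not made up. A row lasts 1/10 s, in which the tool goes at most 50 mm and 8.59 degrees, less where a joint would pass 70% of its speed; a pose out of reach is approached as far as the arm can. A call with a gripper value outside its range is refused whole. "jaw" is the gripper command: -1 is shut, 1 is fully open, values between are in proportion, set as the call begins (left out, the last holds). The fingers move at their own pace and stop on an object; the grip force is fixed at half the most. Time passes only in rows, so rows that do not move let the fingers close, or fill a call up. It gives the time, the measured TCP pose, the force and the opening at its end, in the units of the state.
- ctrl.get_obs(): the state, without advancing time (a new reading comes with each control period).
- ctrl.snapshot(name): name is "side" or "top"; returns a dict with "color" (480x640x3 uint8, red, green, blue), "fx", "fy", "cx", "cy" (pixels), "R" (3x3) and "t" (3): a world point X has camera coordinates R X + t. Camera axes: x right, y down, z forward; pixel columns grow to the right and rows downward; lengths in m; the calibration is good to about 2 mm. A picture is of the moment at which its call begins. There is no depth.
- ctrl.close_job(): hands the job in, once; it reports no verdict.
The state is a dict: "clock": time; "joint_pos": joint angles; "qvel": joint speeds; "tau": joint torques, N m; "tool_pos": TCP position; "orientation": TCP orientation; "force": force on the tool from outside, world axes, zero at the start; "moment": the same for the moment, N m; "opening": finger opening in m.
Only numpy, scipy, OpenCV 4.12 (cv2) and the standard library are available. Lean on these libraries where they do the work, as an engineer would, in place of code of your own. Each camera call takes 0.05 s, during which the arm holds its last target.

## Working session

There is one attempt and no reset: what is moved stays moved. The work goes in short steps, Python scripts to look and compute and a tool call to move; the robot and the scene stay as the last step left them, time stands still between calls to the robot, and variables do not carry over. Pictures are saved under pics/ and viewed, and the job is handed in when it is done.

Besides the shell and the picture viewer there is one more tool, called after "Request:" as name([rows], argument=value, ...), one row to a line, values as JSON. move_arm: Moves the arm, as the interface text tells. Its arguments: {"type":"object","properties":{"increments":{"type":"array","items":{"type":"array"}},"jaw":{"type":"number"}},"required":["increments"]}

```bash
mkdir -p pics; ls; cat > h.py <<'E'
import numpy as np, cv2
from plant import ctrl
def snap(n,f):
    s=ctrl.snapshot(n); cv2.imwrite(f'pics/{f}.png',s['color'][:,:,::-1]); 
    np.savez(f'pics/{f}.npz',**s); return s
def ld(f): return np.load(f'pics/{f}.npz')
def proj(s,X):
    c=s['R']@np.array(X,float)+s['t']; return [float(s['fx']*c[0]/c[2]+s['cx']),float(s['fy']*c[1]/c[2]+s['cy'])]
def ray(s,u,v):
    d=np.array([(u-s['cx'])/s['fx'],(v-s['cy'])/s['fy'],1.]); return -s['R'].T@s['t'], s['R'].T@d
def onz(s,u,v,z):
    o,d=ray(s,u,v); return np.round(o+d*(z-o[2])/d[2],4)
E
python3 - <<'E'
from h import *
for n in('top','side'):
    s=snap(n,n+'0'); print(n,s['fx'],(-s['R'].T@s['t']).round(3),s['R'].round(3).tolist())
print(ctrl.get_obs())
E
```

```text
pics
top 622.7649432311174 [0.413 0.063 1.804] [[-0.009, -1.0, -0.0], [-0.997, 0.009, -0.071], [0.071, -0.0, -0.997]]
side 501.95671428120795 [0.009 0.812 0.694] [[-0.834, -0.551, -0.025], [-0.282, 0.467, -0.838], [0.473, -0.692, -0.545]]
{'clock': 0.1, 'joint_pos': array([-4.66330122e+01,  2.05867285e+01,  6.40414176e-01, -1.79365262e-02,
       -7.01376714e+01, -1.65074483e+01]), 'qvel': array([-0.03001376, -0.18971797,  0.15186878,  0.06788313,  0.10561578,
       -0.01937435]), 'tau': array([-4.76956266e-04, -5.84165311e+01,  2.93751258e+01,  7.01552153e+00,
        1.01535057e-02, -4.69321947e-05]), 'tool_pos': array([ 0.30475291, -0.60179676,  0.22573314]), 'orientation': array([ 1.79914684e+02, -7.69832544e-03, -1.53146561e+02]), 'force': array([-0.28214592,  0.23773236,  0.46176618]), 'moment': array([ 0.06479468,  0.01310934, -0.00434383]), 'opening': 0.0879011776484119}
```

View pics/top0.png

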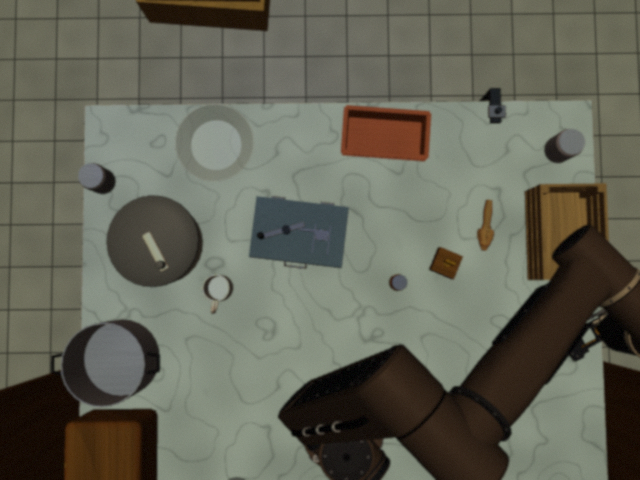

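View pics/side0.png

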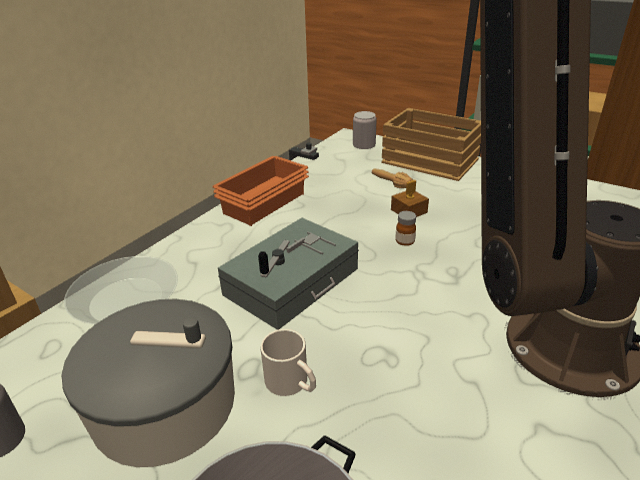

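The top view shows the box at about (299,232), the lever handle at (261,235), the stand and key at (447,262), the jar at (398,282), the reamer at (486,225) and the mug at (218,287). I'll zoom in on the box and the stand.

```bash
python3 - <<'E'
from h import *
def crop(f,x0,y0,w,h,k,o):
    a=ld(f)['color'][y0:y0+h,x0:x0+w,::-1]; a=np.clip(a.astype(float)*1.5,0,255).astype(np.uint8)
    return cv2.resize(a,None,fx=k,fy=k,interpolation=cv2.INTER_CUBIC)
a=crop('top0',240,185,120,90,5,0); b=crop('top0',420,235,60,60,5,0)
cv2.imwrite('pics/c1.png',a); cv2.imwrite('pics/c2.png',np.hstack([cv2.resize(b,(500,500)),cv2.resize(crop('side0',385,170,60,60,5,0),(300,300)).repeat(1,0) if 0 else cv2.copyMakeBorder(crop('side0',385,170,60,60,5,0),0,200,0,0,0)]))
E
```

```text
(no output)
```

View pics/c1.png

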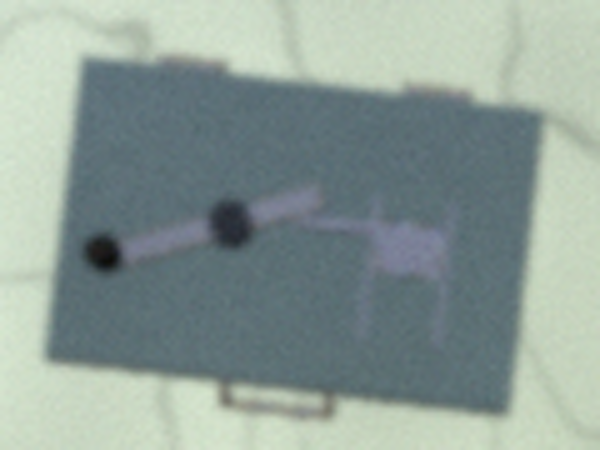

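View pics/c2.png

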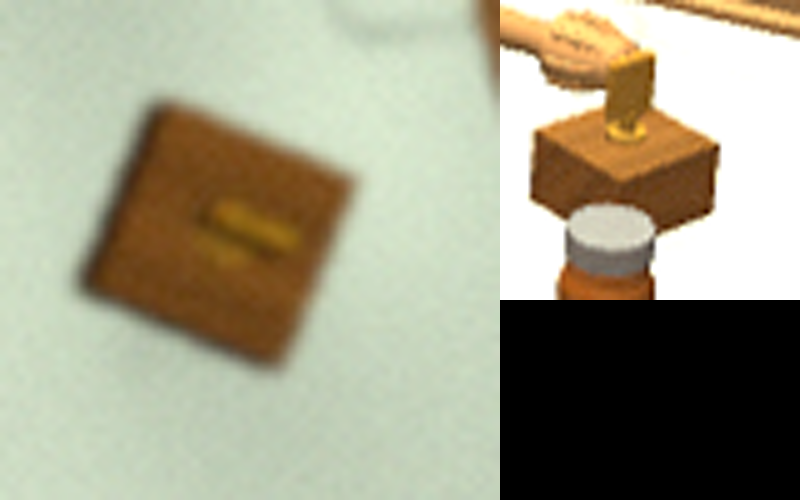

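```bash
python3 - <<'E'
from h import *
s=ld('top0')
P=[onz(s,240+u/5-.4,185+v/5-.4,.075) for u,v in[(83,58),(542,112),(506,412),(47,360)]]
P=np.array(P);print(P)
for i in range(4): print(np.linalg.norm(P[i]-P[(i+1)%4]))
img=s['color'].astype(int); r,g,b=img[...,0],img[...,1],img[...,2]
m=((g<115)&(b>r)).astype(np.uint8); m[:190]=0;m[275:]=0;m[:,:242]=0;m[:,355:]=0
m=cv2.morphologyEx(m,cv2.MORPH_CLOSE,np.ones((9,9)))
c=max(cv2.findContours(m,0,1)[0],key=cv2.contourArea); 
W=np.array([onz(s,*q,.075)[:2] for q in c[:,0].astype(float)],np.float32)
print(cv2.minAreaRect(W*1000), m.sum())
C=P.mean(0); ex=(P[0]+P[1]-P[2]-P[3])[:2]; ey=(P[0]+P[3]-P[1]-P[2])[:2]
print('C',C,np.degrees(np.arctan2(ex[1],ex[0])),np.degrees(np.arctan2(-ey[0],ey[1])))
print('handle top',onz(s,240+103/5-.4,185+252/5-.4,.145),'pivot',onz(s,240+231/5-.4,185+224/5-.4,.105), 'shutter',onz(s,240+408/5-.4,185+249/5-.4,.078))
# stand
m=((r>g*1.4)&(r<190)).astype(np.uint8); m[:240]=0;m[285:]=0;m[:,:425]=0;m[:,466:]=0
c=max(cv2.findContours(m,0,1)[0],key=cv2.contourArea)
W=np.array([onz(s,*q,.044)[:2] for q in c[:,0].astype(float)],np.float32); print('stand',cv2.minAreaRect(W*1000))
k=((g>80)&(b<60)&(r>110)).astype(np.uint8)*m
print('k',k.sum()); hsv=cv2.cvtColor(s['color'],cv2.COLOR_RGB2HSV); print(s['color'][261,449],s['color'][255,440])
# bow top: crop coords (k=8.333), offsets 420,235
q=[(215,203),(302,238),(285,255),(200,222)]
K=np.array([onz(s,420+u/8.333-.45,235+v/8.333-.45,.122) for u,v in q]);print(K, K.mean(0))
e=K[0]+K[3]-K[1]-K[2]; print(np.degrees(np.arctan2(e[1],e[0])),np.linalg.norm(e)/2)
E
```

```text
[[ 6.619e-01  2.349e-01  7.500e-02]
 [ 6.291e-01 -2.150e-02  7.500e-02]
 [ 4.617e-01  6.000e-04  7.500e-02]
 [ 4.930e-01  2.553e-01  7.500e-02]]
0.25848945819897573
0.1688525096052765
0.2566160166474416
0.17012751100277704
((558.1912231445312, 117.896484375), (262.2258605957031, 188.2072296142578), 82.72164916992188) 5854
C [0.561425 0.117325 0.075   ] -7.202587520430915 -7.148470518212805
handle top [0.5473 0.2175 0.145 ] pivot [0.5652 0.1511 0.105 ] shutter [0.5527 0.0541 0.078 ]
stand ((472.49371337890625, -296.497314453125), (68.3812026977539, 66.0103530883789), 66.9487075805664)
k 0
[94 66 13] [75 45 14]
[[ 0.4796 -0.2804  0.122 ]
 [ 0.468  -0.3083  0.122 ]
 [ 0.4625 -0.3027  0.122 ]
 [ 0.4735 -0.2754  0.122 ]] [ 0.4709 -0.2917  0.122 ]
67.73481164311411 0.029823648334836608
```

```bash
cat >> h.py <<'E'
C=np.array([.5614,.1172]); a=np.radians(-7.2); ex=np.array([np.cos(a),np.sin(a)]); ey=np.array([-np.sin(a),np.cos(a)])
def box(x,y): return (C+ex*x/1e3+ey*y/1e3).round(4)
def st():
    o=ctrl.get_obs(); print('t',round(o['clock'],2),'pos',o['tool_pos'].round(4),'rpy',o['orientation'].round(2),'F',o['force'].round(1),'M',o['moment'].round(2),'op',round(o['opening'],4),'j',o['joint_pos'].round(1)); return o
E
python3 - <<'E'
from h import *
s=ld('top0'); t=ld('side0')
q=[(215,203),(302,238),(285,255),(200,222)]
K=np.array([onz(s,420+u/8.333-.45,235+v/8.333-.45,.092) for u,v in q]);print(K.mean(0))
e=K[0]+K[3]-K[1]-K[2]; print(np.degrees(np.arctan2(e[1],e[0])),np.linalg.norm(e)/2)
# stand top corners in top view crop
q=[(165,100),(355,180),(278,368),(88,290)]
K=np.array([onz(s,420+u/8.333-.45,235+v/8.333-.45,z) for (u,v),z in zip(q,[.044]*4)]);print(K,K.mean(0))
# side: stand top corners crop /5 +385,170 (offset 500)
q=[(107,172-52),(218,147),(122,180),(35,130)]
q=[(35,132),(118,92),(218,148),(122,180)]
K=np.array([onz(t,385+u/5-.4,170+v/5-.4,.044) for u,v in q]);print('side',K,K.mean(0),[np.linalg.norm(K[i]-K[i-1]) for i in range(4)])
q=[(108,55),(155,52),(150,60),(107,62)]
print('bowtop side',[onz(t,385+u/5-.4,170+v/5-.4,.092) for u,v in q])
print('collar side',onz(t,385+127/5-.4,170+132/5-.4,.050))
print('keyhole',box(0,-65),'handle',box(-27,100),'start',box(-80,103),'end',box(-3,103))
print('proj keyhole top',proj(s,[*box(0,-65),.075]),proj(t,[*box(0,-65),.075]),'handle side',proj(t,[*box(-27,100),.145]))
st()
E
```

```text
[ 0.471925 -0.298     0.092   ]
67.83041584753529 0.03034324471772921
[[ 0.5178 -0.2802  0.044 ]
 [ 0.49   -0.344   0.044 ]
 [ 0.4266 -0.3163  0.044 ]
 [ 0.4536 -0.2526  0.044 ]] [ 0.472    -0.298275  0.044   ]
side [[ 0.5162 -0.278   0.044 ]
 [ 0.4978 -0.3426  0.044 ]
 [ 0.4255 -0.3114  0.044 ]
 [ 0.4543 -0.2543  0.044 ]] [ 0.47345  -0.296575  0.044   ] [np.float64(0.06628197341660853), np.float64(0.06716933824298106), np.float64(0.07874471410831337), np.float64(0.06395193507627425)]
bowtop side [array([ 0.4839, -0.2926,  0.092 ]), array([ 0.4643, -0.3082,  0.092 ]), array([ 0.4627, -0.2984,  0.092 ]), array([ 0.4809, -0.285 ,  0.092 ])]
collar side [ 0.4698 -0.2928  0.05  ]
keyhole [0.5533 0.0527] handle [0.5471 0.2198] start [0.4949 0.2294] end [0.5713 0.2198]
proj keyhole top [321.71211264249763, 234.28377695661126] [310.4449793538962, 240.70191789571416] handle side [262.78722184700257, 252.45854923816526]
t 0.1 pos [ 0.3048 -0.6018  0.2257] rpy [ 1.7991e+02 -1.0000e-02 -1.5315e+02] F [-0.3  0.2  0.5] M [ 0.06  0.01 -0.  ] op 0.0879 j [-46.6  20.6   0.6  -0.  -70.1 -16.5]
```

```bash
python3 - <<'E'
from h import *
a=ld('side0')['color'][180:340,210:370,::-1]; cv2.imwrite('pics/c3.png',cv2.resize(a,(600,600),interpolation=cv2.INTER_CUBIC))
E
```

```text
(no output)
```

View pics/c3.png

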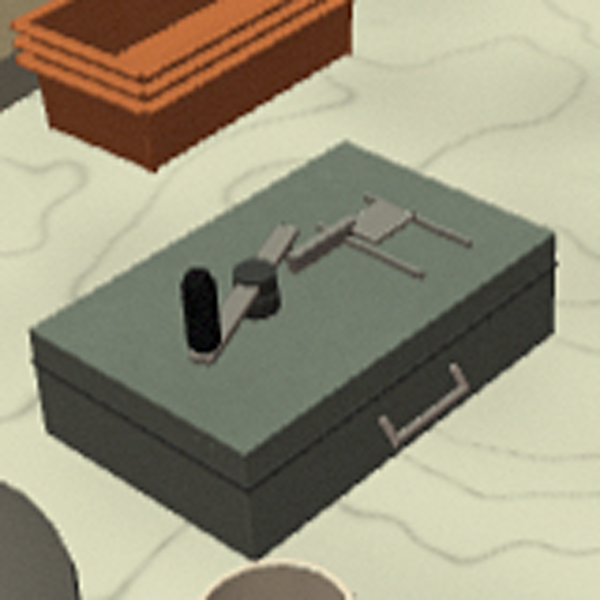

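The side view puts the handle top at about (263,252), and I predicted (262.8,252.5). The shutter is at about (312,239), so the box pose is consistent in both views. I'll go to the lever first, with the jaws shut.

Request:
move_arm([
  [[11, 48, 0], 0.122],
  [[11, 48, 0], 0.122],
  [[11, 48, 0], 0.122],
  [[11, 48, 0], 0.122],
  [[11, 48, 0], 0.122],
  [[11, 48, 0], 0.122],
  [[11, 48, 0], 0.122],
  [[11, 48, 0], 0.122],
], jaw=-1)

```text
clock: 0.9
tool_pos: [0.3887, -0.2131, 0.2193]
orientation: [179.5, -0.1, -95.7]
force: [1.8, -0.5, 0.5]
opening: 0.0293
```

Request:
move_arm([
  [[11, 48, 0], 0],
  [[11, 48, 0], 0],
  [[11, 48, 0], 0],
  [[11, 48, 0], 0],
  [[11, 48, 0], 0],
  [[11, 48, 0], 0],
  [[11, 48, 0], 0],
  [[8, 40, 0], 0],
])

```text
clock: 1.7
tool_pos: [0.4701, 0.1719, 0.2202]
orientation: [179.6, 0.1, -95.2]
force: [1.1, -0.3, 0.6]
opening: 0.0006
```

Request:
move_arm([
  [[12, 29, 0], -0.02],
  [[11, 28, 0], -0.015],
  [[0, 0, -25], 0],
  [[0, 0, -25], 0],
  [[0, 0, -25], 0],
  [[0, 0, -20], 0],
  [[0, 0, -10], 0],
  [[0, 0, 0], 0],
])

```text
clock: 2.5
tool_pos: [0.4928, 0.2377, 0.1091]
orientation: [179.5, -0.1, -96.9]
force: [0.5, 0.0, 0.5]
opening: 0.0003
```

```bash
python3 - <<'E'
from h import *
st(); s=snap('side','s1')
cv2.imwrite('pics/s1c.png',cv2.resize(s['color'][140:340,170:410,::-1],(720,600)))
E
```

```text
t 2.5 pos [0.4928 0.2377 0.1091] rpy [ 1.7953e+02 -5.0000e-02 -9.6910e+01] F [0.5 0.  0.5] M [-0.05  0.1   0.05] op 0.0003 j [ 46.   15.  -24.   -0.4 -51.4 -52.6]
```

View pics/s1c.png

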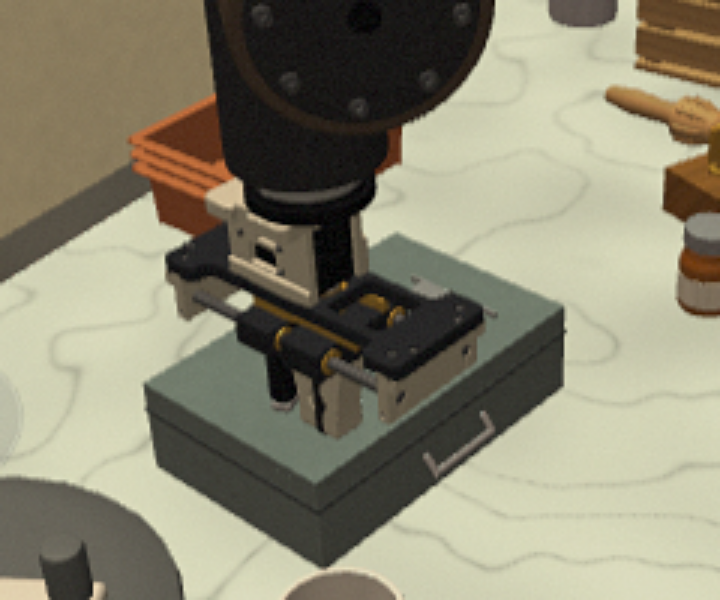

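The fingers are in front of the black handle (around (280,380) in the crop). I'll push along box +x.

Request:
move_arm([
  [[8, -3, 0], 0],
  [[8, -3, 0], 0],
  [[8, -2, 0], 0],
  [[8, -1, 0], 0],
  [[8, -1, 0], 0],
  [[8, -1, 0], 0],
  [[8, -1, 0], 0],
  [[8, -1, 0], 0],
])

```text
clock: 3.35
tool_pos: [0.5615, 0.2275, 0.114]
orientation: [179.6, 0.5, -96.9]
force: [-5.2, 2.2, 2.0]
opening: 0.0004
```

```bash
python3 - <<'E'
from h import *
o=st(); d=o['tool_pos'][:2]-C; print(d@ex*1e3,d@ey*1e3)
E
```

```text
t 3.35 pos [0.5615 0.2275 0.114 ] rpy [179.56   0.48 -96.95] F [-5.2  2.2  2. ] M [0.78 2.2  0.04] op 0.0004 j [ 40.1  19.6 -16.3  -0.8 -54.1 -46.6]
-13.728918961682206 109.4618354599075
```

Request:
move_arm([
  [[4, -2, -2], 0],
  [[4, -1, -2], 0],
  [[4, -1, 0], 0],
  [[3, -1, 0], 0],
  [[3, 0, 0], 0],
  [[3, 0, 0], 0],
  [[3, 0, 0], 0],
  [[3, 0, 0], 0],
])

```text
clock: 4.15
tool_pos: [0.5764, 0.2221, 0.1112]
orientation: [178.0, 0.3, -97.2]
force: [-17.5, 4.7, 9.7]
opening: 0.0003
```

```bash
python3 - <<'E'
from h import *
o=st(); d=o['tool_pos'][:2]-C; print(d@ex*1e3,d@ey*1e3)
s=snap('top','t2');a=cv2.resize(s['color'][180:280,240:360,::-1],(480,400),interpolation=2)
t=snap('side','s2');b=cv2.resize(t['color'][200:320,230:340,::-1],(300,327))
c=np.zeros((400,780,3),np.uint8); c[:,:480]=np.clip(a*1.5,0,255); c[:327,480:]=b; cv2.imwrite('pics/s2c.png',c)
E
```

```text
t 4.15 pos [0.5764 0.2221 0.1112] rpy [177.96   0.27 -97.2 ] F [-17.5   4.7   9.7] M [ 1.74  6.29 -0.1 ] op 0.0003 j [ 38.1  21.6 -13.1  -2.  -56.6 -44.2]
1.7058278411852874 105.98857615596444
```

View pics/s2c.png

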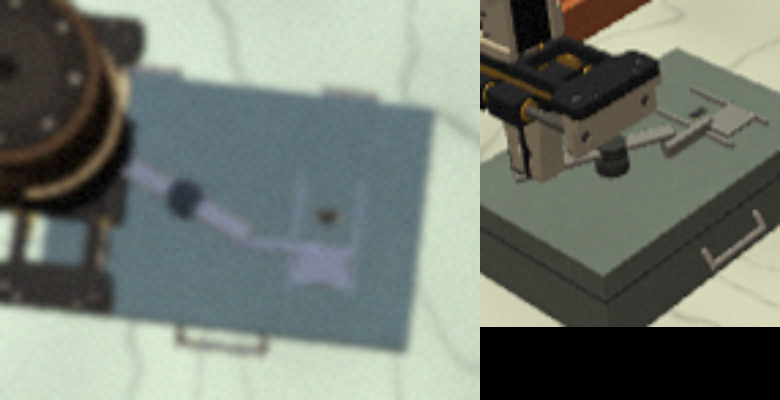

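The force is about 18 N at the stop, the shutter is off, and the dark keyhole shows at (327,215) in the crop. I'll back off so the lever can spring back.

Request:
move_arm([
  [[-12, 2, 0], 0],
  [[-12, 2, 0], 0],
  [[-12, 2, 0], 0],
  [[-12, 2, 0], 0],
  [[-12, 2, 0], 0],
  [[-12, 2, 0], 0],
  [[-12, 2, 0], 0],
  [[-10, 2, 0], 0],
])

```text
clock: 5.05
tool_pos: [0.4786, 0.2387, 0.1119]
orientation: [177.9, 0.3, -97.3]
force: [-0.7, 0.6, 0.2]
opening: 0.0005
```

Request:
move_arm([
  [[0, -10, 20], 0],
  [[0, -10, 30], -0.04],
  [[-5, -40, 25], -0.04],
  [[-5, -45, 20], -0.04],
  [[-5, -48, 0], -0.04],
  [[0, -49, 0], -0.04],
  [[0, -49, 0], -0.04],
  [[0, -45, 0], 0],
], jaw=0.0)

```text
clock: 5.85
tool_pos: [0.4592, -0.0595, 0.2125]
orientation: [178.4, 0.6, -110.8]
force: [1.7, -0.2, -1.1]
opening: 0.0438
```

```bash
python3 - <<'E'
from h import *
o=st(); 
s=snap('top','t3');a=cv2.resize(s['color'][180:280,240:360,::-1],(480,400),interpolation=2)
t=snap('side','s3');b=cv2.resize(t['color'][200:320,230:340,::-1],(300,327))
c=np.zeros((400,780,3),np.uint8); c[:,:480]=np.clip(a*1.5,0,255); c[:327,480:]=b; cv2.imwrite('pics/s3c.png',c)
cv2.imwrite('pics/kh.png',np.hstack([cv2.resize(np.clip(s['color'][220:250,305:340,::-1]*1.8,0,255).astype(np.uint8),(385,330),interpolation=0),cv2.resize(t['color'][225:255,295:330,::-1],(385,330),interpolation=0)]))
E
```

```text
t 5.85 pos [ 0.4592 -0.0595  0.2125] rpy [ 178.39    0.6  -110.85] F [ 1.7 -0.2 -1.1] M [-0.05 -0.2   0.02] op 0.0438 j [ 15.8   1.8 -24.5  -1.6 -64.7 -35.9]
```

View pics/s3c.png

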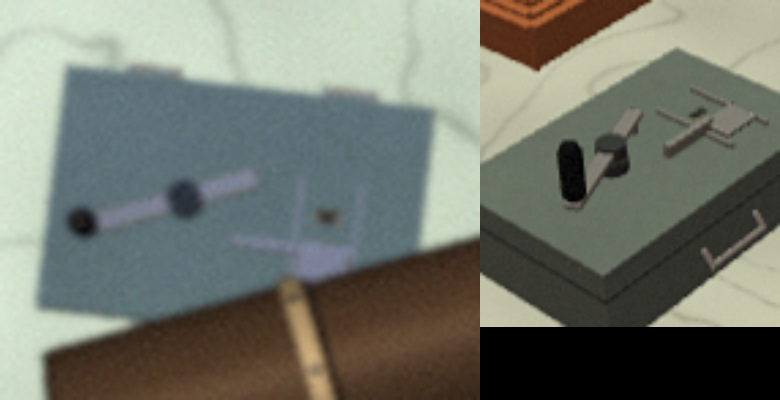

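View pics/kh.png

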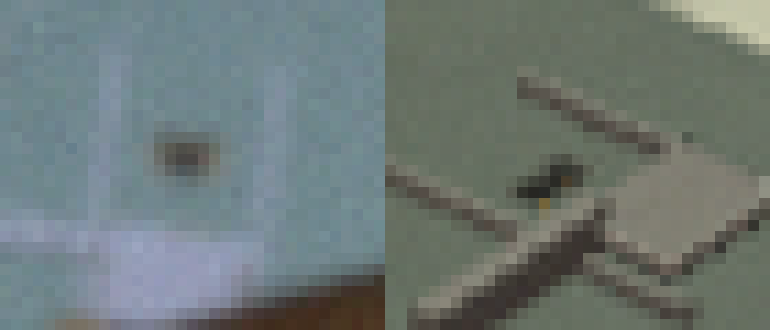

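The lever is back at rest, the shutter has stayed open, and the keyhole is at top px (321.5,233.6) and side px (309.3,241.1).

```bash
python3 - <<'E'
from h import *
s=ld('t3');t=ld('s3')
for d,(x0,x1,y0,y1) in((s,(316,328,229,239)),(t,(305,314,237,245))):
    g=d['color'][y0:y1,x0:x1].astype(float).mean(2); g=cv2.GaussianBlur(g,(3,3),0); w=np.clip(np.median(g)-10-g,0,None)
    yy,xx=np.mgrid[y0:y1,x0:x1]; u,v=(w*xx).sum()/w.sum(),(w*yy).sum()/w.sum(); print(u,v,onz(d,u,v,.075))
print(onz(s,321.5,233.6,.075),onz(t,309.3,241.1,.075),box(0,-65))
# key again, top
s=ld('top0')
h=cv2.cvtColor(s['color'],cv2.COLOR_RGB2HSV)[245:278,428:466]
print(h[14:20,14:26,0].tolist())
E
```

```text
321.35606744956334 233.72884673291176 [0.5549 0.0537 0.075 ]
309.55675897998356 241.0783383602961 [0.5541 0.055  0.075 ]
[0.5552 0.0533 0.075 ] [0.5546 0.0554 0.075 ] [0.5533 0.0527]
[[16, 15, 16, 16, 17, 17, 19, 17, 16, 16, 15, 14], [17, 16, 18, 16, 18, 19, 19, 19, 19, 18, 15, 16], [15, 16, 16, 17, 18, 19, 20, 20, 19, 19, 18, 18], [15, 17, 18, 17, 19, 19, 19, 20, 20, 20, 20, 20], [15, 18, 18, 19, 18, 19, 19, 18, 20, 19, 19, 20], [15, 18, 18, 18, 20, 18, 18, 19, 19, 18, 18, 18]]
```

Request:
move_arm([
  [[2, -35, 0], -0.012],
  [[2, -35, 0], -0.012],
  [[2, -35, 0], 0],
  [[2, -35, 0], 0],
  [[2, -35, 0], 0],
  [[1, -30, -20], 0],
  [[1, -18, -30], 0],
  [[0, -5, -15], 0],
])

```text
clock: 6.75
tool_pos: [0.4738, -0.2956, 0.1495]
orientation: [179.1, 0.7, -112.3]
force: [-0.1, 0.1, -0.1]
opening: 0.0439
```

Request:
move_arm([
  [[0, 0, 0], 0],
  [[0, 0, 0], 0],
  [[0, 0, 0], 0],
  [[0, 0, 0], 0],
  [[0, 0, 0], 0],
  [[0, 0, 0], 0],
  [[0, 0, 0], 0],
  [[0, 0, 0], 0],
])

```text
clock: 7.55
tool_pos: [0.4755, -0.2928, 0.1519]
orientation: [179.3, 0.7, -112.1]
force: [0.1, -0.4, 0.1]
opening: 0.0439
```

```bash
python3 - <<'E'
from h import *
st()
t=snap('side','s4');cv2.imwrite('pics/s4c.png',cv2.resize(t['color'][110:260,330:490,::-1],(640,600)))
E
```

```text
t 7.55 pos [ 0.4755 -0.2928  0.1519] rpy [ 179.25    0.7  -112.14] F [ 0.1 -0.4  0.1] M [ 0.01  0.06 -0.05] op 0.0439 j [-12.1  13.7 -19.1  -1.  -57.9  -9.5]
```

View pics/s4c.png

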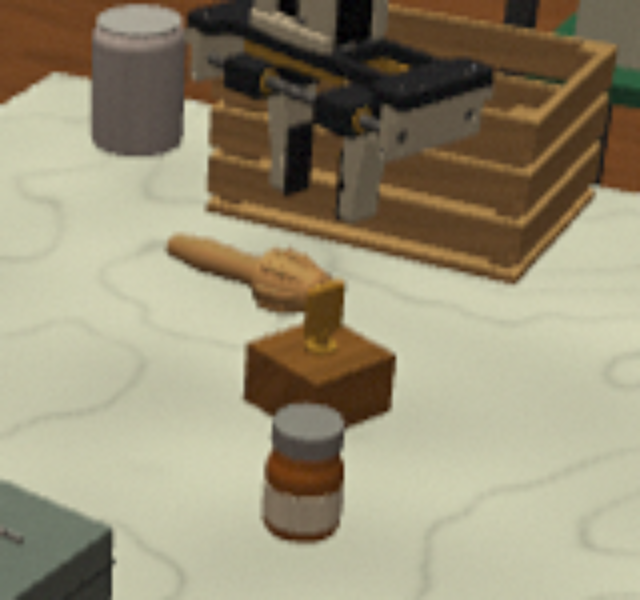

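The gripper is centred above the key. Descending onto the bow.

Request:
move_arm([
  [[-1, -2, -20], 0],
  [[-1, -1, -20], 0],
  [[-1, -1, -20], 0],
  [[-1, 0, -15], 0],
  [[0, 0, -8], 0],
  [[0, 0, -4], 0],
  [[0, 0, 0], 0],
  [[0, 0, 0], 0],
])

```text
clock: 8.4
tool_pos: [0.4727, -0.2979, 0.0638]
orientation: [179.5, 0.7, -112.1]
force: [0.0, -0.0, -0.4]
opening: 0.044
```

```bash
python3 - <<'E'
from h import *
st()
t=snap('side','s5');cv2.imwrite('pics/s5c.png',cv2.resize(t['color'][150:240,360:456,::-1],(640,600)))
E
```

```text
t 8.4 pos [ 0.4727 -0.2979  0.0638] rpy [ 179.47    0.69 -112.14] F [ 0.  -0.  -0.4] M [-0.03  0.11 -0.  ] op 0.044 j [-12.7  19.3 -24.8  -1.1 -46.4  -8.7]
```

View pics/s5c.png

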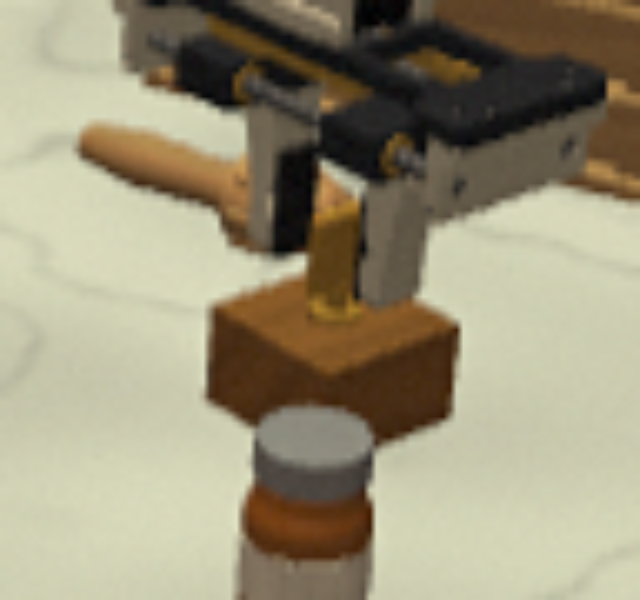

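The bow is between the fingers. I'll go down 6 mm more and close.

Request:
move_arm([
  [[0, 0, -5], 0],
  [[0, 0, -3], 0],
  [[0, 0, 0], 0],
  [[0, 0, 0], 0],
  [[0, 0, 0], 0],
  [[0, 0, 0], 0],
  [[0, 0, 0], 0],
  [[0, 0, 0], 0],
])

```text
clock: 9.25
tool_pos: [0.4739, -0.2982, 0.0572]
orientation: [179.7, 0.7, -112.1]
force: [-0.3, 0.1, 0.6]
opening: 0.0439
```

Request:
move_arm([
  [[0, 0, 0], 0],
  [[0, 0, 0], 0],
  [[0, 0, 0], 0],
  [[0, 0, 0], 0],
  [[0, 0, 0], 0],
  [[0, 0, 0], 0],
  [[0, 0, 0], 0],
  [[0, 0, 0], 0],
], jaw=-1)

```text
clock: 10.05
tool_pos: [0.474, -0.2982, 0.0573]
orientation: [179.7, 0.7, -112.1]
force: [-0.6, 0.2, 0.6]
opening: 0.0079
```

```bash
python3 - <<'E'
from h import *
st()
t=snap('side','s6');cv2.imwrite('pics/s6c.png',cv2.resize(t['color'][150:240,360:456,::-1],(640,600)))
E
```

```text
t 10.05 pos [ 0.474  -0.2982  0.0573] rpy [ 179.69    0.72 -112.12] F [-0.6  0.2  0.6] M [-0.09  0.08 -0.01] op 0.0079 j [-12.7  19.7 -25.1  -1.1 -45.3  -8.7]
```

View pics/s6c.png

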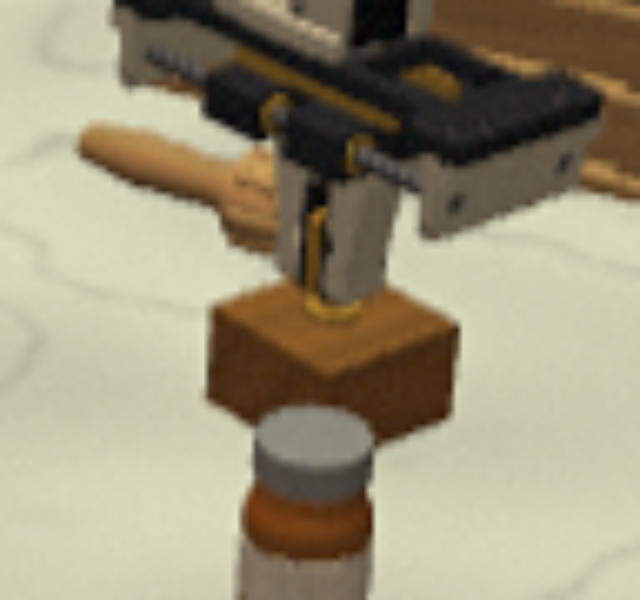

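Gripped: the opening is 7.9 mm, as expected for the bow. Lifting straight up.

Request:
move_arm([
  [[0, 0, 8], 0],
  [[0, 0, 12], 0],
  [[0, 0, 20], 0],
  [[0, 0, 25], 0],
  [[0, 0, 25], 0],
  [[0, 0, 25], 0],
  [[0, 0, 15], 0],
  [[0, 0, 5], 0],
])

```text
clock: 10.9
tool_pos: [0.4726, -0.2981, 0.2032]
orientation: [179.8, 0.7, -112.1]
force: [-0.2, 0.2, 0.3]
opening: 0.0077
```

```bash
python3 - <<'E'
from h import *
st()
t=snap('side','s7');cv2.imwrite('pics/s7c.png',cv2.resize(t['color'][130:220,360:456,::-1],(640,600)))
E
```

```text
t 10.9 pos [ 0.4726 -0.2981  0.2032] rpy [ 179.75    0.69 -112.12] F [-0.2  0.2  0.3] M [-0.03 -0.04  0.01] op 0.0077 j [-12.7  10.8 -15.5  -0.8 -63.8  -9.1]
```

View pics/s7c.png

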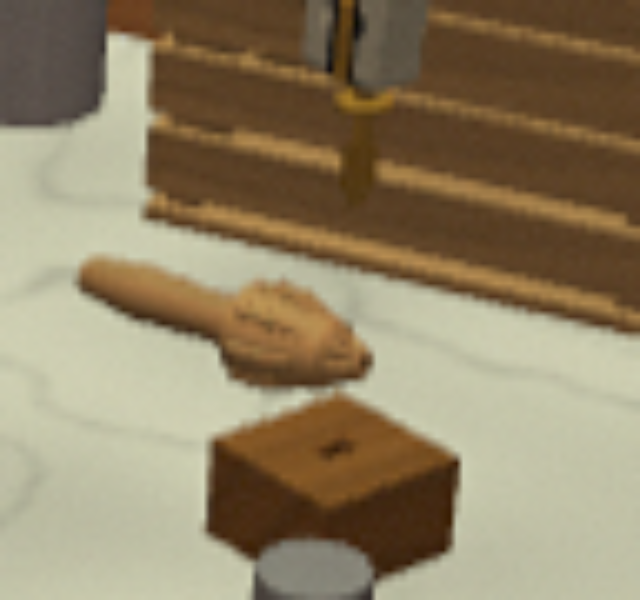

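Request:
move_arm([
  [[8, 30, 0], 0.04],
  [[10, 44, 0], 0.04],
  [[11, 48, 0], 0.04],
  [[11, 48, 0], 0.04],
  [[11, 48, 0], 0.04],
  [[11, 48, 0], 0.04],
  [[11, 44, 0], 0.02],
  [[8, 30, 0], 0],
])

```text
clock: 11.75
tool_pos: [0.5501, 0.0495, 0.2001]
orientation: [179.5, 0.6, -97.1]
force: [-0.6, 0.3, -0.5]
opening: 0.0078
```

Request:
move_arm([
  [[0, 2, 0], 0],
  [[0, 0, 0], 0],
  [[0, 0, 0], 0],
  [[0, 0, 0], 0],
  [[0, 0, 0], 0],
  [[0, 0, 0], 0],
  [[0, 0, 0], 0],
  [[0, 0, 0], 0],
])

```text
clock: 12.55
tool_pos: [0.5486, 0.0513, 0.1977]
orientation: [179.3, 0.5, -97.1]
force: [-0.9, -0.6, -0.2]
opening: 0.0077
```

Request:
move_arm([
  [[2, 1, -10], 0],
  [[2, 1, -14], 0],
  [[2, 1, -12], 0],
  [[0, 0, -6], 0],
  [[0, 0, -3], 0],
  [[0, 0, 0], 0],
  [[0, 0, 0], 0],
  [[0, 0, 0], 0],
])

```text
clock: 13.35
tool_pos: [0.5551, 0.0542, 0.1492]
orientation: [179.3, 0.5, -97.1]
force: [-0.4, 0.3, -0.1]
opening: 0.0079
```

```bash
python3 - <<'E'
from h import *
o=st()
t=snap('side','s8');cv2.imwrite('pics/s8c.png',cv2.resize(t['color'][205:265,278:342,::-1],(640,600),interpolation=2))
p=o['tool_pos']
for dz in(-53,-44,-13): print(dz,proj(t,p+[0,0,dz/1e3]))
print('kh',proj(t,[.5545,.0538,.075]))
E
```

```text
t 13.35 pos [0.5551 0.0542 0.1492] rpy [179.3    0.53 -97.12] F [-0.4  0.3 -0.1] M [-0.    0.05 -0.02] op 0.0079 j [ 25.1  13.6 -19.6  -1.  -57.2 -31.7]
-53 [309.02884378245636, 232.77718819101162]
-44 [308.87835381653906, 229.33088737420596]
-13 [308.3496007322866, 217.2221585626872]
kh [309.7229811364029, 240.7809295662475]
```

View pics/s8c.png

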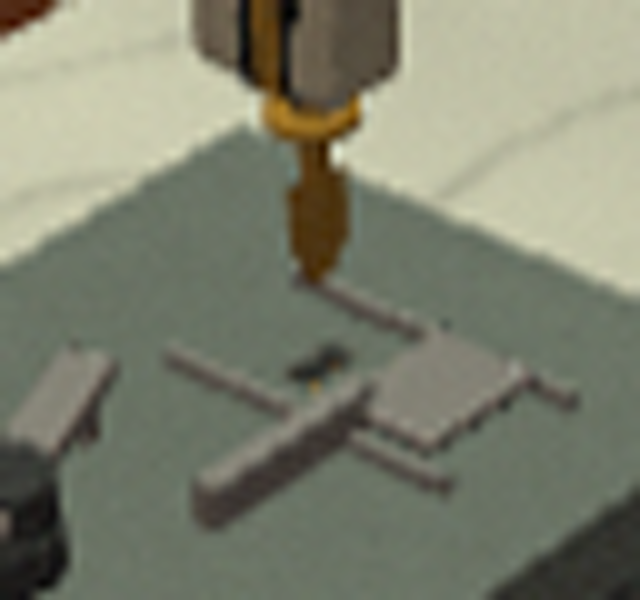

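The key tip is at px (309.1,232.5). Projected straight down it lands on the slot at (309.4,240.7), so it is aligned. Lowering slowly.

Request:
move_arm([
  [[0, 0, -5], 0],
  [[0, 0, -5], 0],
  [[0, 0, -4], 0],
  [[0, 0, -4], 0],
  [[0, 0, -3], 0],
  [[0, 0, -3], 0],
  [[0, 0, -2], 0],
  [[0, 0, 0], 0],
])

```text
clock: 14.2
tool_pos: [0.5553, 0.0543, 0.1215]
orientation: [179.4, 0.6, -97.1]
force: [-0.2, 0.2, -0.4]
opening: 0.0077
```

```bash
python3 - <<'E'
from h import *
o=st()
t=snap('side','s9');cv2.imwrite('pics/s9c.png',cv2.resize(t['color'][205:265,278:342,::-1],(640,600),interpolation=2))
E
```

```text
t 14.2 pos [0.5553 0.0543 0.1215] rpy [179.36   0.57 -97.11] F [-0.2  0.2 -0.4] M [-0.03  0.02  0.01] op 0.0077 j [ 25.1  15.2 -21.5  -1.  -53.5 -31.6]
```

View pics/s9c.png

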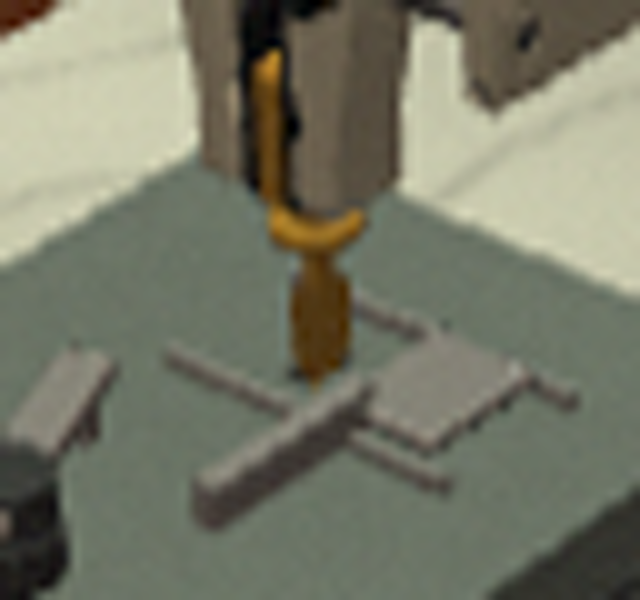

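It's entering freely, 6 mm in with no force. Continuing down.

Request:
move_arm([
  [[0, 0, -3], 0],
  [[0, 0, -3], 0],
  [[0, 0, -3], 0],
  [[0, 0, -3], 0],
  [[0, 0, -3], 0],
  [[0, 0, -3], 0],
  [[0, 0, -3], 0],
  [[0, 0, -3], 0],
])

```text
clock: 15.05
tool_pos: [0.5553, 0.0547, 0.0972]
orientation: [179.4, 0.6, -97.1]
force: [-3.7, 1.8, 8.9]
opening: 0.0078
```

```bash
python3 - <<'E'
from h import *
o=st()
E
```

```text
t 15.05 pos [0.5553 0.0547 0.0972] rpy [179.39   0.61 -97.09] F [-3.7  1.8  8.9] M [ 0.61  1.86 -0.05] op 0.0078 j [ 25.1  16.8 -23.1  -1.1 -50.4 -31.5]
```

Request:
move_arm([
  [[-0.5, 0.3, -3], 0],
  [[-0.3, 0, -3], 0],
  [[0, 0, -3], 0.02],
  [[0, 0, -3], -0.02],
  [[0, 0, -3], 0.0],
  [[0, 0, -3], 0],
  [[0, 0, -3], 0],
  [[0, 0, -3], 0],
])

```text
clock: 15.85
tool_pos: [0.5552, 0.0551, 0.0878]
orientation: [179.8, 0.6, -96.7]
force: [-12.9, 2.2, 30.7]
opening: 0.0082
```

```bash
python3 - <<'E'
from h import *
o=st()
t=snap('side','s10');cv2.imwrite('pics/s10c.png',cv2.resize(t['color'][205:265,278:342,::-1],(640,600),interpolation=2))
E
```

```text
t 15.85 pos [0.5552 0.0551 0.0878] rpy [179.76   0.55 -96.66] F [-12.9   2.2  30.7] M [ 0.89  5.44 -0.  ] op 0.0082 j [ 25.3  17.2 -24.   -0.8 -48.7 -31.5]
```

View pics/s10c.png

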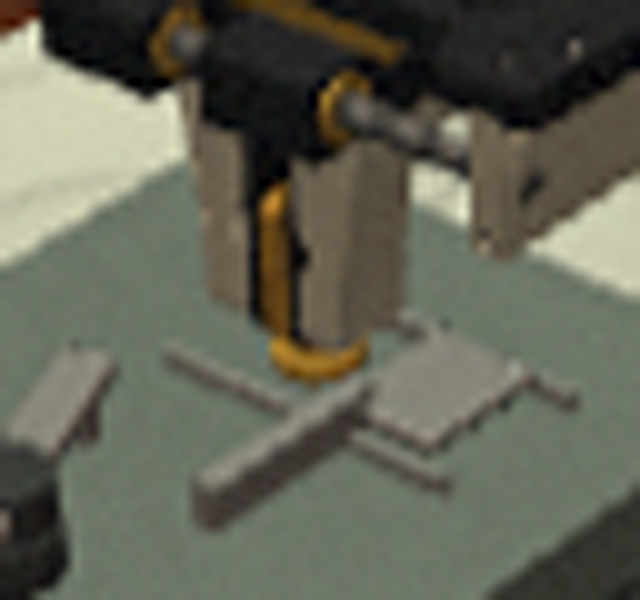

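The collar is seated: z is 0.0878 against 0.088 expected, and the force rose to 31 N. First I'll relieve the side load, then turn clockwise.

Request:
move_arm([
  [[-0.8, 0.2, 0], 0],
  [[-0.5, 0, -0.5], 0],
  [[0, 0, -0.5], -0.1],
  [[0, 0, -0.5], -0.1],
  [[0, 0, -0.5], -0.1],
  [[0, 0, -0.5], -0.1],
  [[0, 0, -0.5], -0.1],
  [[0, 0, -0.5], -0.1],
])

```text
clock: 16.7
tool_pos: [0.5554, 0.055, 0.0879]
orientation: [-180.0, 0.6, -132.1]
force: [-2.9, -0.7, 9.8]
opening: 0.0081
```

```bash
python3 - <<'E'
from h import *
o=st()
E
```

```text
t 16.7 pos [0.5554 0.055  0.0879] rpy [-179.97    0.57 -132.08] F [-2.9 -0.7  9.8] M [-0.24  1.45  0.09] op 0.0081 j [ 25.6  16.9 -24.7  -0.3 -47.9 -67.5]
```

Turned 35° with small forces and the spring torque showing. Continuing.

Request:
move_arm([
  [[0, 0, -0.5], -0.12],
  [[0, 0, -0.5], -0.12],
  [[0, 0, -0.5], -0.12],
  [[0, 0, -0.5], -0.12],
  [[0, 0, -0.5], -0.12],
  [[0, 0, -0.5], -0.12],
  [[0, 0, -0.5], -0.1],
  [[0, 0, -0.5], -0.05],
])

```text
clock: 17.5
tool_pos: [0.5564, 0.0527, 0.0879]
orientation: [-179.7, 0.5, 176.1]
force: [-5.4, 0.3, 11.2]
opening: 0.0077
```

```bash
python3 - <<'E'
from h import *
o=st()
t=snap('side','s11');cv2.imwrite('pics/s11c.png',cv2.resize(t['color'][205:265,278:342,::-1],(640,600),interpolation=2))
E
```

```text
t 17.5 pos [0.5564 0.0527 0.0879] rpy [-179.66    0.54  176.15] F [-5.4  0.3 11.2] M [0.39 1.98 0.19] op 0.0077 j [  25.9   17.   -25.     0.8  -47.7 -120.2]
```

View pics/s11c.png

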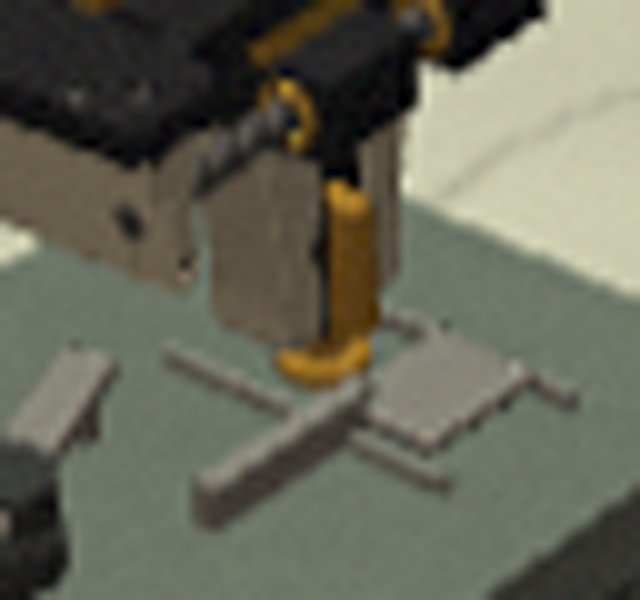

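Request:
move_arm([
  [[0, 0, -0.5], -0.05],
  [[0, 0, -0.5], -0.05],
  [[0, 0, -0.5], -0.04],
  [[0, 0, -0.5], -0.03],
  [[0, 0, -0.5], -0.03],
  [[0, 0, -0.5], -0.03],
  [[0, 0, -0.5], -0.02],
  [[0, 0, -0.5], -0.02],
])

```text
clock: 18.35
tool_pos: [0.5565, 0.0519, 0.0879]
orientation: [-179.5, 0.6, 160.3]
force: [-5.3, 1.1, 11.6]
opening: 0.0082
```

```bash
python3 - <<'E'
from h import *
o=st()
t=snap('side','s12');cv2.imwrite('pics/s12c.png',cv2.resize(t['color'][205:265,278:342,::-1],(640,600),interpolation=2))
st()
E
```

```text
t 18.35 pos [0.5565 0.0519 0.0879] rpy [-179.47    0.58  160.26] F [-5.3  1.1 11.6] M [0.33 1.95 0.44] op 0.0082 j [  26.    17.1  -25.     1.1  -47.9 -136.4]
t 18.4 pos [0.5565 0.0519 0.0879] rpy [-179.46    0.58  160.2 ] F [-5.   0.4 10.2] M [0.31 1.92 0.44] op 0.0083 j [  26.    17.1  -25.     1.1  -47.9 -136.5]
```

View pics/s12c.png

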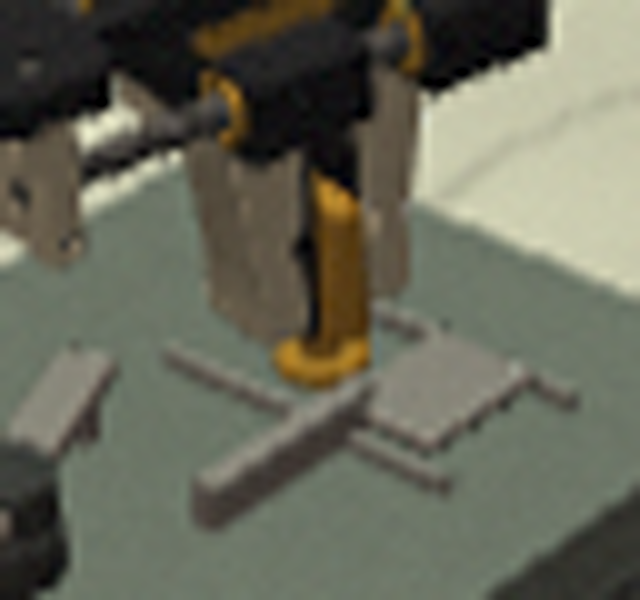

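The key has turned about 100° and is pressed against its stop (Mz 0.44). I'll ease off a little but keep it turned.

Request:
move_arm([
  [[0, 0, -0.5], 0.04],
  [[0, 0, -0.5], 0.03],
  [[0, 0, -0.5], 0],
  [[0, 0, -0.5], 0],
  [[0, 0, -0.5], 0],
  [[0, 0, -0.5], 0],
  [[0, 0, -0.5], 0],
  [[0, 0, -0.5], 0],
])

```text
clock: 19.2
tool_pos: [0.5565, 0.0521, 0.0879]
orientation: [-179.4, 0.6, 164.6]
force: [-5.5, 1.6, 10.9]
opening: 0.0078
```

```bash
python3 - <<'E'
from h import *
o=st()
t=snap('side','s13');s=snap('top','t13')
cv2.imwrite('pics/s13c.png',np.hstack([cv2.resize(t['color'][200:270,275:345,::-1],(400,400),interpolation=2),cv2.resize(np.clip(s['color'][180:280,240:340,::-1]*1.5,0,255).astype(np.uint8),(400,400))]))
st(); cv2.imwrite('pics/s13f.png',t['color'][:,:,::-1])
E
```

```text
t 19.2 pos [0.5565 0.0521 0.0879] rpy [-179.39    0.61  164.6 ] F [-5.5  1.6 10.9] M [0.43 2.01 0.1 ] op 0.0078 j [  26.    17.   -25.1    1.2  -47.8 -132.2]
t 19.3 pos [0.5565 0.0521 0.0879] rpy [-179.39    0.61  164.6 ] F [-4.9  0.6 11.2] M [0.54 1.96 0.08] op 0.0078 j [  26.    17.   -25.1    1.2  -47.8 -132.2]
```

View pics/s13c.png

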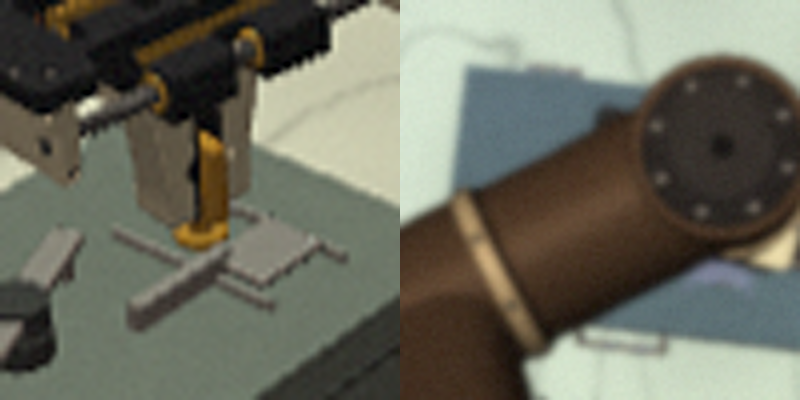

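View pics/s13f.png

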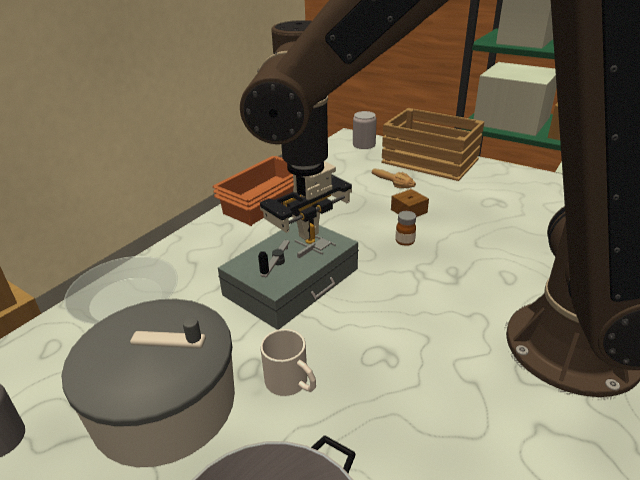

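Request:
move_arm([
  [[0, 0, -0.5], -0.02],
  [[0, 0, -0.5], -0.01],
  [[0, 0, -0.5], -0.01],
  [[0, 0, -0.5], 0],
  [[0, 0, -0.5], 0],
  [[0, 0, -0.5], 0],
  [[0, 0, -0.5], 0],
  [[0, 0, -0.5], 0],
])

```text
clock: 20.1
tool_pos: [0.5565, 0.0521, 0.0879]
orientation: [-179.3, 0.7, 162.6]
force: [-5.1, 0.4, 11.8]
opening: 0.0079
```

```bash
python3 - <<'E'
from h import *
o=st()
E
```

```text
t 20.1 pos [0.5565 0.0521 0.0879] rpy [-179.26    0.66  162.59] F [-5.1  0.4 11.8] M [0.52 2.01 0.22] op 0.0079 j [  26.1   17.   -25.1    1.3  -47.8 -134.4]
```

The key is home, held at its stop with Mz 0.22 N m (above the spring's 0.13), gripped at 7.9 mm. Handing in.

```bash
python3 - <<'E'
from h import *
ctrl.close_job(); st()
E
```

```text
the job is handed in; nothing more can be done
the job is handed in; nothing more can be done
```

The lock is open and the job was handed in at about 20 s, with the gripper still holding the key turned. No verdict was reported.

- **Lever:** I pushed it to its stop, at about 18 N. The camera showed the shutter clear of the keyhole, and afterwards the lever back at rest with the shutter still open.
- **Key in:** I took the key from the stand and pushed it home. Tool height was 87.9 mm against the 88 mm expected, and the collar sat on the box top. The push reached about 31 N, and the side load at that point was about 13 N, which I then relieved.
- **Key turned:** It ended about 100° clockwise, slightly more than the quarter turn because of the lock's play. At 102° the twist was 0.44 N m, so I eased back a little.
- **Last reading:** The holding twist was 0.22 N m, above the lock spring's 0.13 N m, with about 12 N of downward push. The jaws were at 7.9 mm on the 8 mm bow.

One check disagreed: just after easing back, the twist read only about 0.1 N m, below the spring's value. I turned the key a little further until it read 0.22. The plug angle can't be seen directly, so I worked it out from the key angle and the twist.

The last full side picture showed the spinner, reamer, spice jar and mug where they started.

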